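# Make up the tasting caddy

### The job

Make up the tasting caddy from the things scattered on the front half of the table: stand the red bottle with the white cap in the blue insert, the brown jar in the yellow insert and the beige lidded cup in the green insert, and lay the small grey box flat in the red insert. Each thing ends upright on the floor of its own insert, let go and still. The orange bottle with the red cap and the black box do not belong in the caddy: leave both standing where they are.

Things in the scene. Friction and masses are not known exactly. Their poses are not given: they have to be found in the camera images.
- red_bottle: Round bottle with red body and white cap, 150 mm high: 48 mm across and straight up to 80 mm, tapering to 24 mm at 130 mm, then a rigid fixed cap 28 mm across from 130 to 150 mm, by which it can be lifted; weighs about 0.3 kg. Origin: centre of its underside; z up along it. Loose, starts upright on the table.
- brown_jar: Brown cylindrical jar with a black lid, 45 mm across, 119 mm high, straight-sided. Origin: centre of its underside; z up along it. Loose, starts upright on the table.
- sample_cup: Beige lidded portion cup, round, 56 mm across at the lid, a little narrower at the foot, 32 mm high, solid; the only one on the front half of the table (similar cups at the back are fixtures). Origin: centre of its underside; z up along it. Loose, starts upright on the table.
- grey_box: Small dark grey box, lying flat: 63 mm along its x, 49 mm along its y, 30 mm high. Origin: centre of its underside; z up along it. Loose, starts upright on the table.
- orange_bottle: Look-alike that does not belong: squeeze bottle with orange body and red pointed cap, round, 48 mm across, 185 mm high. Origin: centre of its underside; z up along it. Loose, starts upright on the table.
- black_box: Look-alike that does not belong: small black box, lying flat: 50 mm along its x, 62 mm along its y, 25 mm high. Origin: centre of its underside; z up along it. Loose, starts upright on the table.
- blue_insert: Fixed shallow blue plastic insert, open-topped, one of four set two by two (centres 93 mm apart) in a low grey tray, 196 mm square, 13 mm high. 90 mm square outside, 84 mm inside, 3 mm walls, 15 mm high. Origin: centre of its underside, 5 mm above the table; inner floor 3 mm above origin, rim 15 mm. x, y along its sides, z up. Which colour is where differs.
- yellow_insert: Fixed shallow yellow plastic insert, open-topped, one of four set two by two (centres 93 mm apart) in a low grey tray, 196 mm square, 13 mm high. 90 mm square outside, 84 mm inside, 3 mm walls, 15 mm high. Origin: centre of its underside, 5 mm above the table; inner floor 3 mm above origin, rim 15 mm. x, y along its sides, z up. Which colour is where differs.
- green_insert: Fixed shallow green plastic insert, open-topped, one of four set two by two (centres 93 mm apart) in a low grey tray, 196 mm square, 13 mm high. 90 mm square outside, 84 mm inside, 3 mm walls, 15 mm high. Origin: centre of its underside, 5 mm above the table; inner floor 3 mm above origin, rim 15 mm. x, y along its sides, z up. Which colour is where differs.
- red_insert: Fixed shallow red plastic insert, open-topped, one of four set two by two (centres 93 mm apart) in a low grey tray, 196 mm square, 13 mm high. 90 mm square outside, 84 mm inside, 3 mm walls, 15 mm high. Origin: centre of its underside, 5 mm above the table; inner floor 3 mm above origin, rim 15 mm. x, y along its sides, z up. Which colour is where differs.

How it is judged:
By the outcome, as a careful person would: the job done as asked, in the order asked, and still so for the second after the job is handed in, with the robot touching nothing.
It also fails if it takes over 128 s, if anything falls off the work surface, if the arm or the gripper's body presses on something with over 40 N, if the wrist force passes 120 N, or if a joint passes its speed limit or range.

### The arm

A 6-joint arm with a two-finger parallel gripper is mounted at the origin on a cart in front of the work surface, level with it; the furniture and walls round the work are solid. World frame = base frame: x ahead of the robot, y to its left, z up, the work surface at z = 0. Lengths are in m, angles in rad, forces in N, time in s.
With the tool pointing down it reaches from about 0.275 to 1 m from the base axis. Payload 8.4 kg.
Tool frame: the origin (TCP) lies between the finger pads; the fingertips stand 8 mm ahead of it and the grasp point (between the pads) lies 11 mm behind it; z points along the fingers, y is the line along which they close (so a half turn about z gives the same grasp; the last joint's range is limited). The gripper opens to 85 mm and grips with 20 to 120 N. Pads are 22 mm wide; open, the fingers measure 114 mm over their backs; the gripper's body (76 mm by 85 mm) begins 54 mm behind the grasp point. The pads swing forward as they close: fully open they stand 13 mm farther back than shut.
Start: joints at [-1.226, 0.353, 1.633, -0, 1.155, -0.002], TCP at [0.212, -0.588, 0.239] pointing down, gripper open.
Joint ranges: [-2.63, 2.63], [-0.92, 2.1], [0.06, 2.66], [-1.3, 4.44], [0, 2.69], [-3.02, 3.02]. Speed limits (rad/s): [2.22, 2.22, 2.79, 3.14, 3.14, 3.14].

### API

Orientations are given as a unit quaternion [x, y, z, w].
In Python, from rig import arm, cams gives the robot as it stands.
- The arm moves only by the tool arm_command, never from a script. Its argument "steps" is a list of rows, each an object with "linear": the shift along the world's x, y, z in cm, a list of three; "twist": the turn, a rotation vector about the world's x, y, z in rad, a list of three. A call has 1 to 5 rows; each row is the pose to reach, as a shift and turn from the pose commanded when the call began; what a row does not reach only later rows make up. A row lasts 1/10 s, in which the tool goes at most 50 mm and 8.59 degrees, less where a joint would pass 70% of its speed; a pose out of reach is approached as far as the arm can. A call with a gripper value outside its range is refused whole. "hand" is the finger opening in cm, from 0 to 8.54, set as the call begins (left out, the last holds). The fingers move at their own pace and stop on an object; "grip_force" is the grip in N (left out, the last holds). Time passes only in rows, so rows that repeat a pose let the fingers close. It gives the time, the measured TCP pose, the force, the opening and the grip force at its end, in the units of the state.
- arm.get_obs(): the state, without advancing time (a new reading comes with each control period).
- cams.get_image(name): name is "scene" or "side" or "wrist"; returns the picture (480x640x3 uint8, red, green, blue); there is no depth.
- cams.calibration(name): a dict with "mtx" (3x3 intrinsics, pixels), "extrinsics" (4x4, takes a point from world to camera coordinates). Camera axes: x right, y down, z forward; pixel columns grow to the right and rows downward; lengths in m; the calibration is good to about 2 mm. A picture is of the moment at which its call begins: read the wrist's pose just before it. calibration takes no time and is no camera call; for the wrist camera it gives the pose at the moment of the call.
- arm.job_done(): hands the job in; it is judged then, once.
The state is a dict: "time_s": time; "joint_positions": joint angles; "qvel": joint speeds; "effort": joint torques, N m; "eef_pos": TCP position; "tcp_rot": TCP orientation; "ft_force": force on the tool from outside, world axes, zero at the start; "torque": the same for the moment, N m; "gripper_width": finger opening in m; "finger_force": force on a finger pad.
Only numpy, scipy, OpenCV 4.12 (cv2) and the standard library are available. Lean on these libraries where they do the work, as an engineer would, in place of code of your own. Each camera call takes 0.05 s, during which the arm holds its last target. There are 200 camera calls.

## Working session

There is one attempt and no reset: what is moved stays moved. The work goes in short steps, Python scripts to look and compute and a tool call to move; the robot and the scene stay as the last step left them, time stands still between calls to the robot, and variables do not carry over. Pictures are saved under pics/ and viewed, at most 17 in all, crops included, and the job is handed in when it is done.

Besides the shell and the picture viewer there is one more tool, called after "Request:" as a command line: name --argument value ..., lists and objects as JSON in quotes. arm_command: Moves the arm, as the interface text tells. Its arguments: {"type":"object","properties":{"steps":{"type":"array"},"hand":{"type":"number"},"grip_force":{"type":"number"}},"required":["steps"]}

```bash
mkdir -p pics; ls; python3 - <<'E'
from rig import arm,cams
import cv2
for n in("scene","side"):
    cv2.imwrite(f"pics/{n}0.png",cams.get_image(n)[:,:,::-1]); c=cams.calibration(n); print(n,c["mtx"].tolist(),c["extrinsics"].round(4).tolist())
o=arm.get_obs();print(o)
E
```

```text
pics
scene [[570.9953222597657, 0.0, 315.9585047357007], [0.0, 570.9953222597657, 239.89481936429652], [0.0, 0.0, 1.0]] [[0.779, -0.627, 0.0072, -0.3946], [-0.2876, -0.3674, -0.8845, 0.1751], [0.5572, 0.6869, -0.4666, 1.1268], [0.0, 0.0, 0.0, 1.0]]
side [[591.246195736405, 0.0, 319.52675314354934], [0.0, 591.246195736405, 238.24846972688087], [0.0, 0.0, 1.0]] [[-0.8356, -0.5493, -0.0065, 0.4291], [-0.32, 0.4964, -0.807, 0.185], [0.4465, -0.6722, -0.5905, 1.2566], [0.0, 0.0, 0.0, 1.0]]
{'time_s': 0.1, 'joint_positions': array([-1.22640529e+00,  3.53590078e-01,  1.63403737e+00,  1.62991567e-05,
        1.15522663e+00, -2.39531057e-03]), 'qvel': array([ 0.00122819, -0.00327173, -0.00328804, -0.00097183,  0.00244339,
       -0.00110821]), 'effort': array([-1.54390455e-04, -6.06355619e+01, -3.42822647e+01,  1.67596509e-04,
        4.12807727e-03,  4.11959934e-05]), 'eef_pos': array([ 0.212291  , -0.58740141,  0.23863935]), 'tcp_rot': array([ 9.85005402e-01,  1.72522349e-01, -9.99805238e-05, -6.22782316e-04]), 'ft_force': array([-0.1934654 , -1.03668351, -0.01275794]), 'torque': array([-0.05447381, -0.0287851 ,  0.03893839]), 'finger_force': 0.0, 'gripper_width': 0.08550280259210886}
```

View pics/scene0.png

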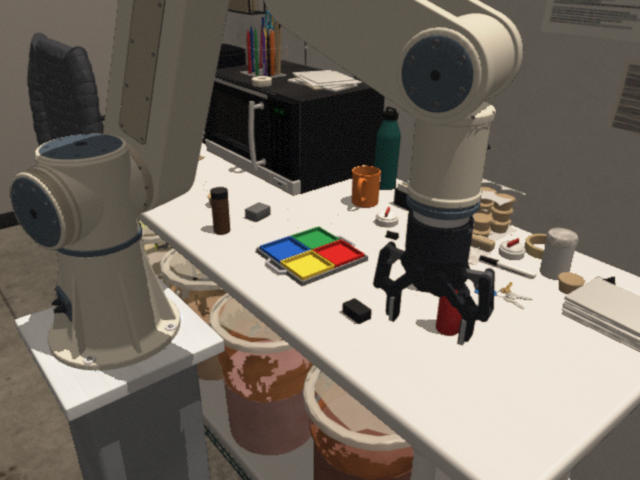

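View pics/side0.png

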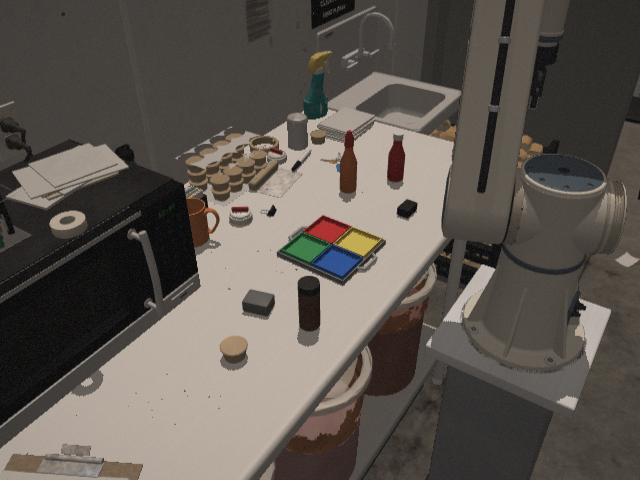

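Side view shows everything: red bottle (397,160), orange bottle (348,165), black box (407,208), tray (332,247), grey box (258,302), jar (309,303), cup (233,348). The scene view has the gripper in front of the bottles.

```bash
cat > h.py <<'E'
import numpy as np, cv2
from rig import arm,cams
def plane(n,uv,z,c=None):
    c=c or cams.calibration(n); E=c["extrinsics"];R=E[:3,:3];o=-R.T@E[:3,3]
    uv=np.atleast_2d(np.asarray(uv,float)); d=np.c_[uv,np.ones(len(uv))]@np.linalg.inv(c["mtx"]).T@R
    return (o+d*((z-o[2])/d[:,2])[:,None])[:,:2]
def proj(n,p,c=None):
    c=c or cams.calibration(n); q=c["extrinsics"]@np.append(p,1); q=c["mtx"]@q[:3]; return q[:2]/q[2]
def blobs(m,box=None,amin=30):
    m=m.astype(np.uint8)
    if box: k=np.zeros_like(m);k[box[1]:box[3],box[0]:box[2]]=1;m=m*k
    cs=[c for c in cv2.findContours(m,cv2.RETR_EXTERNAL,cv2.CHAIN_APPROX_NONE)[0] if cv2.contourArea(c)>amin]
    return sorted(cs,key=cv2.contourArea,reverse=True)
E
python3 - <<'E'
from h import *
for n,B in(("side",(270,205,395,290)),("scene",(250,220,375,285))):
    hsv=cv2.cvtColor(cv2.imread(f"pics/{n}0.png"),cv2.COLOR_BGR2HSV);H,S,V=cv2.split(hsv)
    for k,m in dict(red=(H<6)|(H>174),yel=(H>20)&(H<35),grn=(H>50)&(H<80),blu=(H>100)&(H<125)).items():
        b=blobs(m&(S>140)&(V>70),B)[0]; r=cv2.minAreaRect(plane(n,b[:,0],0.014).astype(np.float32)); print(n,k,np.round(r[0],4),np.round(r[1],3),r[2])
img=cv2.imread("pics/side0.png");im2=cv2.imread("pics/scene0.png")
a=cv2.resize(img[270:380,205:335],None,fx=4,fy=4,interpolation=2)
b=cv2.resize(img[120:225,325:430],None,fx=2.6,fy=2.6,interpolation=2)
out=np.zeros((440+160,800,3),np.uint8);out[:440,:520]=a;out[:273,520:793]=b
c=cv2.resize(im2[180:240,200:280],None,fx=3.4,fy=3.4,interpolation=2);out[280:280+c.shape[0],520:520+c.shape[1]]=c
cv2.imwrite("pics/crop.png",out)
E
```

```text
side red [ 0.5301 -0.059 ] [0.091 0.089] 88.04633331298828
side yel [ 0.4358 -0.0524] [0.095 0.096] 87.59799194335938Traceback (most recent call last):
  File "<stdin>", line 5, in <module>
IndexError: list index out of range
```

```bash
python3 - <<'E'
from h import *
for n,B in(("side",(270,205,395,290)),("scene",(250,220,375,285))):
    hsv=cv2.cvtColor(cv2.imread(f"pics/{n}0.png"),cv2.COLOR_BGR2HSV);H,S,V=cv2.split(hsv)
    for k,m in dict(red=(H<6)|(H>174),yel=(H>20)&(H<35),grn=(H>40)&(H<90),blu=(H>100)&(H<130)).items():
        bb=blobs(m&(S>110)&(V>50),B)
        if not bb: print(k,"none");continue
        r=cv2.minAreaRect(plane(n,bb[0][:,0],0.016).astype(np.float32)); print(n,k,np.round(r[0],4),np.round(r[1],3),r[2])
    print(hsv[250,308],hsv[263,340]) if n=="side" else 0
img=cv2.imread("pics/side0.png");im2=cv2.imread("pics/scene0.png")
a=cv2.resize(img[270:380,205:335],None,fx=4,fy=4,interpolation=2)
b=cv2.resize(img[120:225,325:430],None,fx=2.6,fy=2.6,interpolation=2)
out=np.zeros((600,800,3),np.uint8);out[:440,:520]=a;out[:273,520:793]=b
c=cv2.resize(im2[180:240,200:280],None,fx=3.4,fy=3.4,interpolation=2);out[280:280+c.shape[0],520:520+c.shape[1]]=c
cv2.imwrite("pics/crop.png",out)
E
```

```text
side red [ 0.5284 -0.0566] [0.091 0.093] 88.08555603027344
side yel [ 0.4335 -0.0491] [0.1   0.098] 87.6546401977539
side grn [0.5297 0.0396] [0.094 0.092] 88.16053009033203
side blu [0.4372 0.0423] [0.097 0.097] 88.32190704345703
[ 65 126 128] [110 171 146]
scene red [ 0.5297 -0.0578] [0.101 0.1  ] 87.41813659667969
scene yel [ 0.4366 -0.0543] [0.102 0.102] 87.38897705078125
scene grn [0.5336 0.0385] [0.086 0.089] 88.39750671386719
scene blu [0.4387 0.039 ] [0.094 0.098] 89.30914306640625
```

View pics/crop.png

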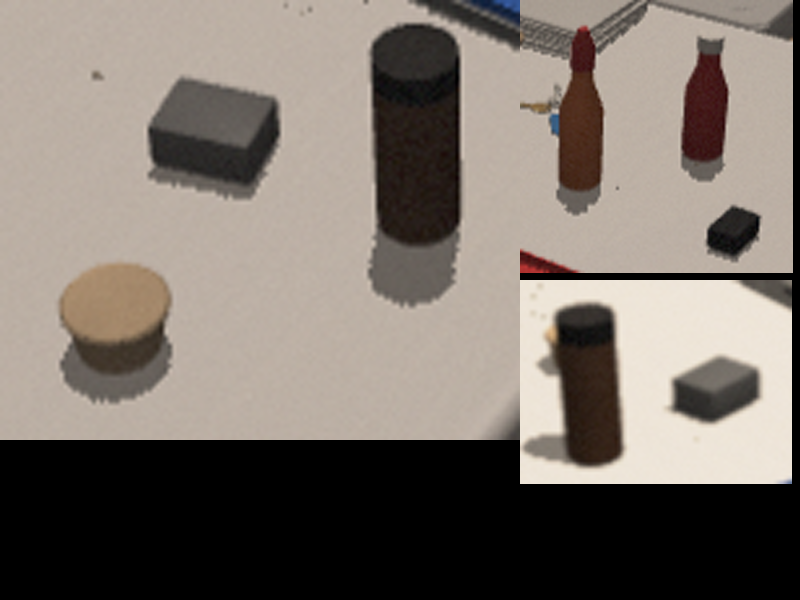

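Crop shows the jar lid ellipse centred at crop (415,53), cup lid (115,303), grey box top corners (181,78),(277,98),(254,148),(150,130), red cap top (710,41), and in the scene inset the jar lid (585,316).

```bash
python3 - <<'E'
from h import *
f=lambda x,y:(205+x/4,270+y/4); g=lambda x,y:(325+(x-520)/2.6,120+y/2.6); s=lambda x,y:(200+(x-520)/3.4,180+(y-280)/3.4)
P=lambda *a:plane(*a).round(4).tolist()
print("jar",P("side",f(415.5,53),.119),P("scene",s(585,316),.119))
print("cup",P("side",f(115.5,303),.032))
q=plane("side",[f(181,78),f(277,98),f(254,148),f(150,130)],.03);print("box",q.round(4).tolist(),q.mean(0),np.diff(np.r_[q,q[:1]],axis=0).round(3).tolist())
print("redb",P("side",g(710.5,41),.15),"base near pt",P("side",g(703,160),0))
print("orange",P("side",g(584,28),.185),"blackbox",P("side",g(735,222),.025))
n="wrist";c=cams.calibration(n);cv2.imwrite("pics/w0.png",cams.get_image(n)[:,:,::-1]);print(c["mtx"],c["extrinsics"].round(3))
E
```

```text
jar [[0.3766, 0.2459]] [[0.3786, 0.2325]]
cup [[0.4531, 0.4003]]
box [[0.5335, 0.2487], [0.4788, 0.2331], [0.4651, 0.2719], [0.5209, 0.2911]] [0.49957916 0.26120424] [[-0.055, -0.016], [-0.014, 0.039], [0.056, 0.019], [0.013, -0.042]]
redb [[0.5006, -0.3817]] base near pt [[0.5004, -0.3863]]
orange [[0.5946, -0.2734]] blackbox [[0.3968, -0.2543]]
[[396.99439055   0.         313.26989019]
 [  0.         396.99439055 238.80337042]
 [  0.           0.           1.        ]] [[ 0.339 -0.941 -0.002 -0.624]
 [-0.905 -0.327  0.272 -0.035]
 [-0.257 -0.091 -0.962  0.379]
 [ 0.     0.     0.     1.   ]]
```

View pics/w0.png

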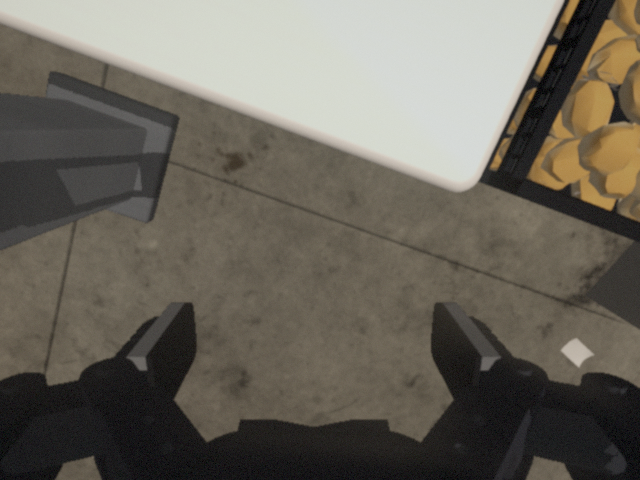

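The wrist view shows only the table edge, with both fingers at the bottom. The camera sits ahead of the tool and looks back under it. Next I hover over the red bottle and refine.

Request:
arm_command --steps '[{"linear": [3.6, 2.55, 0], "twist": [0, 0, 0]}, {"linear": [7.2, 5.1, 0], "twist": [0, 0, 0]}, {"linear": [10.8, 7.65, 0], "twist": [0, 0, 0]}, {"linear": [14.4, 10.2, 0], "twist": [0, 0, 0]}, {"linear": [18, 12.75, 0], "twist": [0, 0, 0]}]'

```text
time_s: 0.65
eef_pos: [0.3936, -0.459, 0.2391]
tcp_rot: [0.985, 0.172, -0.0, -0.0]
ft_force: [0.6, -0.8, 0.8]
gripper_width: 0.0855
finger_force: 0.0
```

Request:
arm_command --steps '[{"linear": [3.6, 2.55, 0], "twist": [0, 0, 0]}, {"linear": [7.2, 5.1, 0], "twist": [0, 0, 0]}, {"linear": [10.8, 7.65, 0], "twist": [0, 0, 0]}, {"linear": [10.8, 7.65, 0], "twist": [0, 0, 0]}, {"linear": [10.8, 7.65, 0], "twist": [0, 0, 0]}]'

```text
time_s: 1.15
eef_pos: [0.5008, -0.383, 0.2388]
tcp_rot: [0.985, 0.174, -0.0, -0.0]
ft_force: [-0.5, 0.0, -0.9]
gripper_width: 0.0855
finger_force: 0.0
```

```bash
python3 - <<'E'
from h import *
o=arm.get_obs();print(o["time_s"],o["eef_pos"],o["tcp_rot"])
n="wrist";c=cams.calibration(n);im=cams.get_image(n)[:,:,::-1];cv2.imwrite("pics/w1.png",im)
H,S,V=cv2.split(cv2.cvtColor(im,cv2.COLOR_BGR2HSV))
print("expected cap",proj(n,[.5006,-.3817,.15],c))
E
```

```text
1.15 [ 0.50079728 -0.38303836  0.23883444] [ 9.84809475e-01  1.73637856e-01 -3.91786127e-04 -1.95755910e-04]
expected cap [311.59266987 247.65034852]
```

View pics/w1.png

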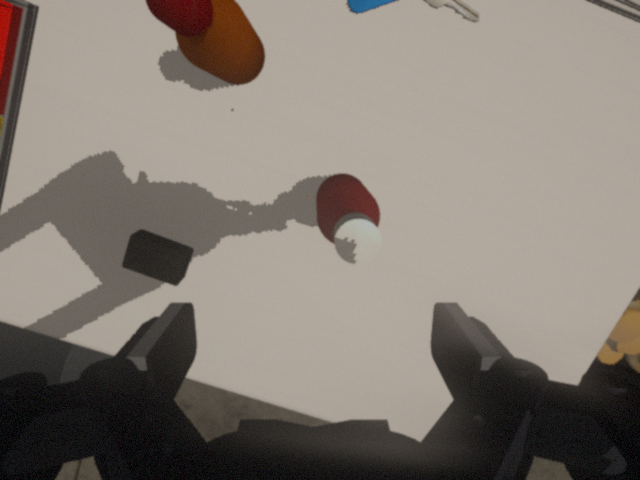

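Cap top centred at pixel (357,240), about 45 px right of the expected position. The orange bottle (225,45) and black box (158,257) are clear of the descent.

```bash
python3 - <<'E'
from h import *
print(plane("wrist",[(357,240)],.15)," body near pt",plane("wrist",[(339,174)],0.04), "black",plane("wrist",[(158,252)],.025))
E
```

```text
[[ 0.51322676 -0.40578465]]  body near pt [[ 0.5359281  -0.39306492]] black [[ 0.41124944 -0.2633087 ]]
```

```bash
python3 - <<'E'
from h import *
for p in [(.513,-.406,.15),(.513,-.406,0),(.5006,-.3817,.15),(.411,-.263,.025)]: print(proj("side",p).round(1),proj("scene",p).round(1))
im=cv2.imread("pics/side0.png"); H,S,V=cv2.split(cv2.cvtColor(im,cv2.COLOR_BGR2HSV))
b=blobs(((H<8)|(H>172))&(S>120),(380,120,420,190))[0];print("red body side bbox",cv2.boundingRect(b))
b=blobs((V<45),(385,190,430,225))[0];print("black box",cv2.boundingRect(b))
print(im[130:145,398].tolist())
im=cams.get_image("scene")[:,:,::-1]; cv2.imwrite("pics/scene1.png",im)
E
```

```text
[398.3 131.4] [455.9 263.5]
[394.7 177.5] [446.7 328.9]
[398.3 135.8] [441.4 260.5]
[404.4 202.4] [360.5 304.4]
red body side bbox (388, 141, 17, 41)
black box (397, 200, 20, 18)
[[163, 174, 186], [162, 176, 188], [165, 179, 190], [163, 176, 189], [156, 168, 180], [125, 136, 145], [74, 78, 82], [74, 78, 84], [71, 75, 83], [70, 76, 81], [64, 67, 77], [34, 34, 68], [22, 24, 62], [18, 15, 63], [20, 22, 66]]
```

View pics/scene1.png

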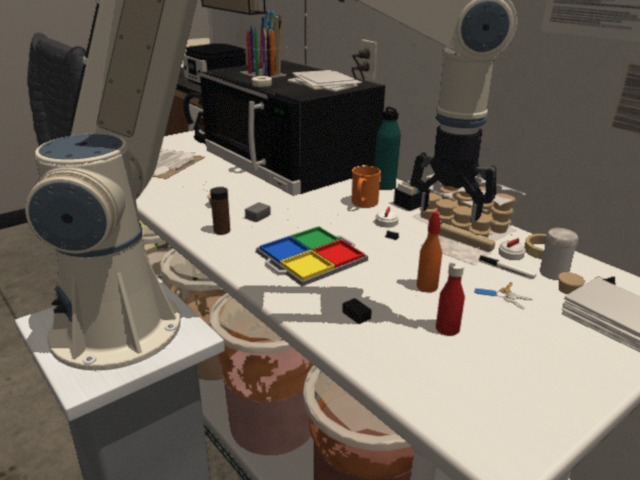

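The cap's sunlit top blends into the table in the side view, so I use the wrist fix (0.513, -0.406); its base agrees with both outside views (scene now shows the bottle at (451,300), unblocked).

Request:
arm_command --steps '[{"linear": [1.25, -2.25, 0], "twist": [0, 0, 0]}, {"linear": [1.25, -2.25, -3.6], "twist": [0, 0, 0]}, {"linear": [1.25, -2.25, -7.2], "twist": [0, 0, 0]}, {"linear": [1.25, -2.25, -10.9], "twist": [0, 0, 0]}, {"linear": [1.25, -2.25, -10.9], "twist": [0, 0, 0]}]'

```text
time_s: 1.75
eef_pos: [0.5088, -0.4053, 0.1254]
tcp_rot: [0.985, 0.172, -0.003, -0.003]
ft_force: [-1.0, 0.6, 0.5]
gripper_width: 0.0857
finger_force: 0.0
```

Request:
arm_command --steps '[{"linear": [0, 0, 0], "twist": [0, 0, 0]}, {"linear": [0, 0, 0], "twist": [0, 0, 0]}, {"linear": [0, 0, 0], "twist": [0, 0, 0]}, {"linear": [0, 0, 0], "twist": [0, 0, 0]}, {"linear": [0, 0, 0], "twist": [0, 0, 0]}]' --hand 2.0 --grip_force 40

```text
time_s: 2.25
eef_pos: [0.5137, -0.4068, 0.1322]
tcp_rot: [0.985, 0.173, 0.001, 0.001]
ft_force: [-0.9, 0.2, 6.8]
gripper_width: 0.0268
finger_force: 39.1
```

```bash
python3 - <<'E'
from h import *
o=arm.get_obs();print(o["time_s"],o["eef_pos"],o["gripper_width"],o["finger_force"],o["ft_force"])
a=cams.get_image("scene")[:,:,::-1][170:350,370:520];b=cams.get_image("side")[:,:,::-1][80:200,330:450]
cv2.imwrite("pics/g1.png",np.hstack([cv2.resize(a,(450,540)),cv2.resize(b,(350,540))]))
E
```

```text
2.25 [ 0.51372007 -0.40683275  0.1321504 ] 0.026834696457215073 39.122925603878684 [-0.91320144  0.21808782  6.77077025]
```

View pics/g1.png

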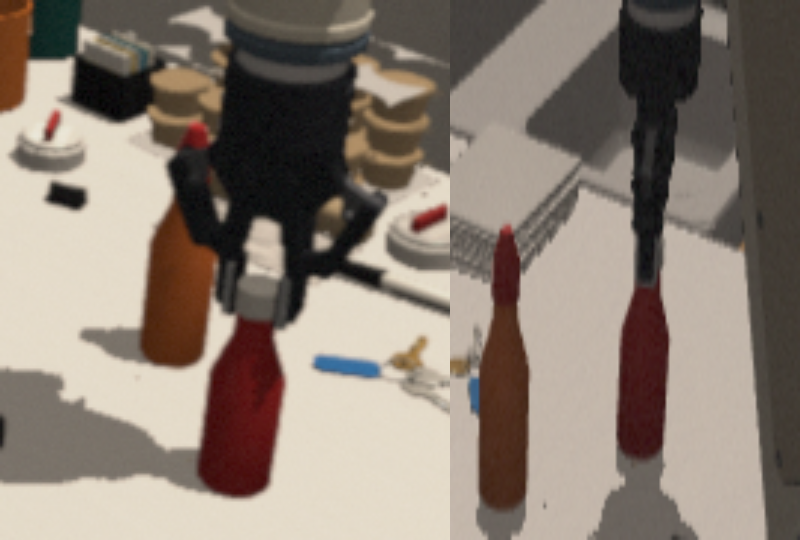

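Good grip on the cap (26.8 mm, 39 N), and the bottle still stands upright. Lifting and carrying to blue.

Request:
arm_command --steps '[{"linear": [0, 0, 1.5], "twist": [0, 0, 0]}, {"linear": [0, 0, 4], "twist": [0, 0, 0]}, {"linear": [0, 0, 6], "twist": [0, 0, 0]}, {"linear": [-0.4, 2, 6], "twist": [0, 0, 0]}, {"linear": [-1, 6, 6], "twist": [0, 0, 0]}]' --grip_force 60

```text
time_s: 2.85
eef_pos: [0.5036, -0.3479, 0.1921]
tcp_rot: [0.985, 0.172, 0.001, 0.001]
ft_force: [0.8, 1.3, -4.2]
gripper_width: 0.0263
finger_force: 59.7
```

Request:
arm_command --steps '[{"linear": [-0.7, 4, 0], "twist": [0, 0, 0]}, {"linear": [-1.4, 8, 0], "twist": [0, 0, 0]}, {"linear": [-2.1, 12, 0], "twist": [0, 0, 0]}, {"linear": [-2.8, 16, 0], "twist": [0, 0, 0]}, {"linear": [-3.5, 20, 0], "twist": [0, 0, 0]}]'

```text
time_s: 3.35
eef_pos: [0.4674, -0.1448, 0.1912]
tcp_rot: [0.985, 0.172, 0.0, 0.0]
ft_force: [1.3, 0.2, -3.5]
gripper_width: 0.0264
finger_force: 59.7
```

Request:
arm_command --steps '[{"linear": [-0.7, 4, 0], "twist": [0, 0, 0]}, {"linear": [-1.4, 8, 0], "twist": [0, 0, 0]}, {"linear": [-2.1, 12, 0], "twist": [0, 0, 0]}, {"linear": [-2.6, 16, 0], "twist": [0, 0, 0]}, {"linear": [-3, 18.8, 0], "twist": [0, 0, 0]}]'

```text
time_s: 3.85
eef_pos: [0.4373, 0.0438, 0.1912]
tcp_rot: [0.985, 0.173, 0.0, -0.0]
ft_force: [-0.2, -0.1, -4.3]
gripper_width: 0.0258
finger_force: 59.8
```

```bash
python3 - <<'E'
from h import *
a=cams.get_image("scene");a=cams.get_image("scene");o=arm.get_obs();print(o["time_s"],o["eef_pos"],o["gripper_width"],o["finger_force"])
a=cams.get_image("scene")[:,:,::-1][130:300,200:400];b=cams.get_image("side")[:,:,::-1][100:300,260:410]
cv2.imwrite("pics/g2.png",np.hstack([cv2.resize(a,(450,382)),cv2.resize(b,(286,382))]))
n="wrist";cv2.imwrite("pics/w2.png",cams.get_image(n)[:,:,::-1])
for n in("scene","side"): print(proj(n,[.4388,.0413,.008]))
E
```

```text
3.95 [0.43729374 0.04448237 0.19116288] 0.026156583077057084 60.00027213806334
[283.81001476 250.78367563]
[336.06888576 262.67230604]
```

View pics/g2.png

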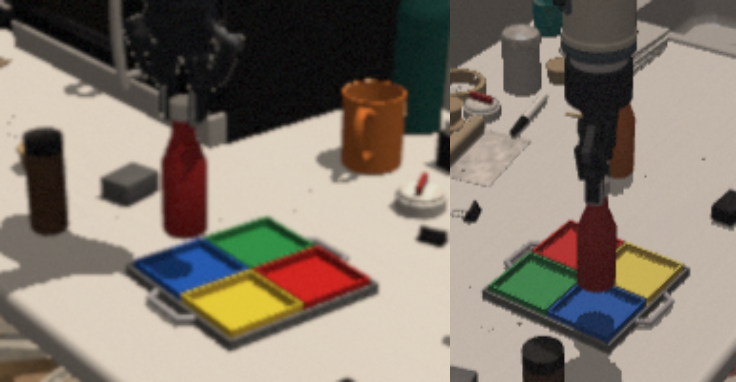

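The bottle hangs upright over the blue insert, its shadow in the blue square (crop 180,268). Lowering.

Request:
arm_command --steps '[{"linear": [0.15, -0.3, -0.5], "twist": [0, 0, 0]}, {"linear": [0.15, -0.3, -1.7], "twist": [0, 0, 0]}, {"linear": [0.15, -0.3, -3], "twist": [0, 0, 0]}, {"linear": [0.15, -0.3, -4.2], "twist": [0, 0, 0]}, {"linear": [0.15, -0.3, -4.7], "twist": [0, 0, 0]}]'

```text
time_s: 4.6
eef_pos: [0.4385, 0.0381, 0.1415]
tcp_rot: [0.985, 0.172, -0.001, -0.0]
ft_force: [-0.3, -0.5, -4.2]
gripper_width: 0.0257
finger_force: 60.0
```

Request:
arm_command --steps '[{"linear": [0, 0, -0.1], "twist": [0, 0, 0]}, {"linear": [0, 0, -0.2], "twist": [0, 0, 0]}, {"linear": [0, 0, -0.3], "twist": [0, 0, 0]}, {"linear": [0, 0, -0.4], "twist": [0, 0, 0]}, {"linear": [0, 0, -0.4], "twist": [0, 0, 0]}]'

```text
time_s: 5.1
eef_pos: [0.4404, 0.0389, 0.1403]
tcp_rot: [0.985, 0.173, 0.001, 0.0]
ft_force: [-1.2, 0.1, 4.7]
gripper_width: 0.0258
finger_force: 60.9
```

Floor contact is felt (the force rose by about 9 N). Releasing and rising.

Request:
arm_command --steps '[{"linear": [0, 0, 0.1], "twist": [0, 0, 0]}, {"linear": [0, 0, 0.1], "twist": [0, 0, 0]}, {"linear": [0, 0, 0.1], "twist": [0, 0, 0]}, {"linear": [0, 0, 0.1], "twist": [0, 0, 0]}, {"linear": [0, 0, 0.1], "twist": [0, 0, 0]}]' --hand 6.5

```text
time_s: 5.6
eef_pos: [0.4394, 0.0387, 0.1402]
tcp_rot: [0.985, 0.173, -0.0, -0.0]
ft_force: [-0.0, -0.9, -0.6]
gripper_width: 0.0648
finger_force: 0.0
```

Request:
arm_command --steps '[{"linear": [0, 0, 1], "twist": [0, 0, 0]}, {"linear": [0, 0, 4], "twist": [0, 0, 0]}, {"linear": [0, 0, 8], "twist": [0, 0, 0]}, {"linear": [0, 3, 10], "twist": [0, 0, 0]}, {"linear": [-1, 7.5, 10], "twist": [0, 0, 0]}]'

```text
time_s: 6.1
eef_pos: [0.4323, 0.1139, 0.2444]
tcp_rot: [0.985, 0.171, 0.004, -0.0]
ft_force: [-0.2, 0.4, -0.4]
gripper_width: 0.0652
finger_force: 0.0
```

Request:
arm_command --steps '[{"linear": [-1.5, 4, 0], "twist": [0, 0, 0]}, {"linear": [-3, 8, 0], "twist": [0, 0, 0]}, {"linear": [-5, 12, 0], "twist": [0, 0, 0]}, {"linear": [-5, 12, 0], "twist": [0, 0, 0]}, {"linear": [-5, 12, 0], "twist": [0, 0, 0]}]' --hand 8.5

```text
time_s: 6.6
eef_pos: [0.379, 0.2344, 0.2408]
tcp_rot: [0.985, 0.174, 0.0, 0.0]
ft_force: [1.0, -0.0, 0.1]
gripper_width: 0.0849
finger_force: 0.0
```

```bash
python3 - <<'E'
from h import *
o=arm.get_obs();print(o["time_s"],o["eef_pos"],o["tcp_rot"],o["gripper_width"])
n="wrist";c=cams.calibration(n);np.savez("wc.npz",**c);w=cams.get_image(n)[:,:,::-1]
a=cams.get_image("scene")[:,:,::-1][130:300,200:400]
out=np.zeros((480,800,3),np.uint8);out[:,:560]=cv2.resize(w,(560,480))if 0 else w[:,40:600];out[:204,560:]=cv2.resize(a,(240,204))
cv2.imwrite("pics/w3.png",out)
E
```

```text
6.6 [0.37899734 0.23444826 0.24084463] [9.84745220e-01 1.74002276e-01 2.36786956e-04 4.99323279e-05] 0.08488795906146859
```

View pics/w3.png

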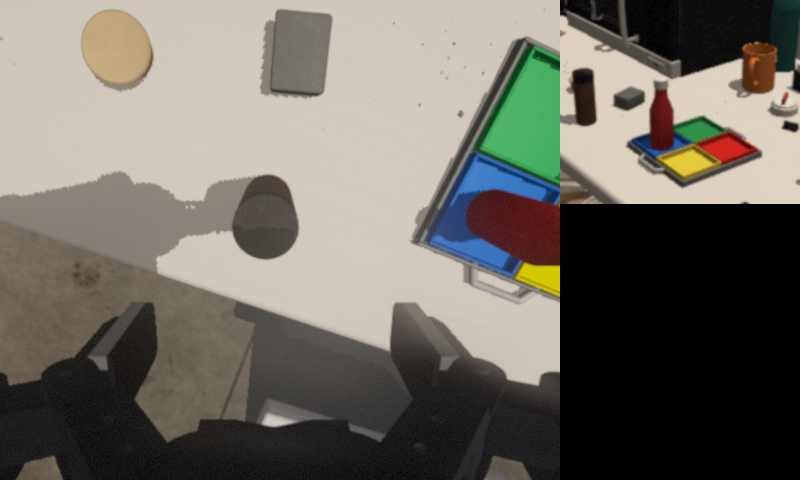

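The red bottle stands in the blue insert (inset 662,120). The wrist view shows the jar lid centred at (306,226) in full-image pixels, cup lid (156,47), and grey box top corners near (316,10),(371,14),(364,95),(311,92).

```bash
python3 - <<'E'
from h import *
c=dict(np.load("wc.npz"));P=lambda uv,z:plane("wrist",uv,z,c)
print("jar",P([(306,226)],.119)," cup",P([(156,47)],.032))
q=P([(316,10),(371,14),(364,95),(311,92)],.03);print("box",q.round(4).tolist(),q.mean(0))
for n,z,p in(("cup",.032,(.0,0)),): pass
for n in("scene","side"): print(n,proj(n,[*P([(306,226)],.119)[0],.119]),proj(n,[*P([(156,47)],.032)[0],.032]))
E
```

```text
jar [[0.38222468 0.24108154]]  cup [[0.4579633 0.395879 ]]
box [[0.5263, 0.2862], [0.5383, 0.245], [0.4813, 0.2278], [0.4686, 0.2694]] [0.50360124 0.25708363]
scene [218.62726209 189.21131175] [216.37823405 194.46355332]
side [307.91648664 280.97598096] [233.44896939 343.40179785]
```

Request:
arm_command --steps '[{"linear": [0.25, 0.6, -1], "twist": [0, 0, 0]}, {"linear": [0.25, 0.6, -5], "twist": [0, 0, 0]}, {"linear": [0.25, 0.6, -9.5], "twist": [0, 0, 0]}, {"linear": [0.25, 0.6, -14], "twist": [0, 0, 0]}, {"linear": [0.25, 0.6, -16.5], "twist": [0, 0, 0]}]'

```text
time_s: 7.2
eef_pos: [0.3809, 0.2379, 0.0719]
tcp_rot: [0.985, 0.171, -0.002, 0.001]
ft_force: [0.5, -0.5, 0.5]
gripper_width: 0.0849
finger_force: 0.0
```

Request:
arm_command --steps '[{"linear": [0, 0, -0.3], "twist": [0, 0, 0]}, {"linear": [0, 0, -0.3], "twist": [0, 0, 0]}, {"linear": [0, 0, -0.3], "twist": [0, 0, 0]}, {"linear": [0, 0, -0.3], "twist": [0, 0, 0]}, {"linear": [0, 0, -0.3], "twist": [0, 0, 0]}]' --hand 3.5 --grip_force 50

```text
time_s: 7.7
eef_pos: [0.3828, 0.2401, 0.0735]
tcp_rot: [0.985, 0.173, 0.001, -0.0]
ft_force: [0.7, -0.4, 2.7]
gripper_width: 0.0438
finger_force: 51.5
```

Jar gripped (43.8 mm, 51 N). Lifting high enough to pass over the bottle, turning so the fingers later open along x, away from the bottle.

Request:
arm_command --steps '[{"linear": [0, 0, 3], "twist": [0, 0, 0.05]}, {"linear": [0, 0, 7], "twist": [0, 0, 0.18]}, {"linear": [0, 0, 11.5], "twist": [0, 0, 0.31]}, {"linear": [0, 0, 16], "twist": [0, 0, 0.44]}, {"linear": [0, 0, 19.5], "twist": [0, 0, 0.57]}]'

```text
time_s: 8.2
eef_pos: [0.382, 0.2398, 0.2706]
tcp_rot: [0.896, 0.445, 0.001, -0.0]
ft_force: [1.1, 0.3, -3.3]
gripper_width: 0.0438
finger_force: 52.6
```

Request:
arm_command --steps '[{"linear": [0.5, -3, 0], "twist": [0, 0, 0.13]}, {"linear": [1.2, -7, 0], "twist": [0, 0, 0.26]}, {"linear": [2, -11, 0], "twist": [0, 0, 0.39]}, {"linear": [2.7, -15, 0], "twist": [0, 0, 0.52]}, {"linear": [3.4, -19, 0], "twist": [0, 0, 0.65]}]'

```text
time_s: 8.7
eef_pos: [0.4153, 0.0514, 0.2679]
tcp_rot: [0.71, 0.704, 0.0, 0.0]
ft_force: [0.2, 0.1, -2.8]
gripper_width: 0.0438
finger_force: 52.6
```

Request:
arm_command --steps '[{"linear": [0.7, -4, 0], "twist": [0, 0, 0]}, {"linear": [1.3, -8, 0], "twist": [0, 0, 0]}, {"linear": [1.9, -10.2, 0], "twist": [0, 0, 0]}, {"linear": [1.9, -10.2, 0], "twist": [0, 0, 0]}, {"linear": [1.9, -10.2, 0], "twist": [0, 0, 0]}]'

```text
time_s: 9.2
eef_pos: [0.4342, -0.0492, 0.2675]
tcp_rot: [0.713, 0.701, 0.0, -0.0]
ft_force: [-0.8, 0.6, -2.5]
gripper_width: 0.0437
finger_force: 52.6
```

```bash
python3 - <<'E'
from h import *
o=arm.get_obs();print(o["time_s"],o["eef_pos"],o["tcp_rot"],o["gripper_width"],o["joint_positions"].round(2))
out=np.hstack([cams.get_image("scene")[:,:,::-1][100:300,180:400],cams.get_image("side")[:,:,::-1][60:260,270:430]])
cv2.imwrite("pics/g3.png",cv2.resize(out,None,fx=2,fy=2))
E
```

```text
9.2 [ 0.43417175 -0.04917896  0.26745519] [ 7.12758963e-01  7.01409030e-01  1.44246511e-04 -1.10659071e-04] 0.04373430704070582 [-0.12  0.02  1.98  0.    1.14 -0.1 ]
```

View pics/g3.png

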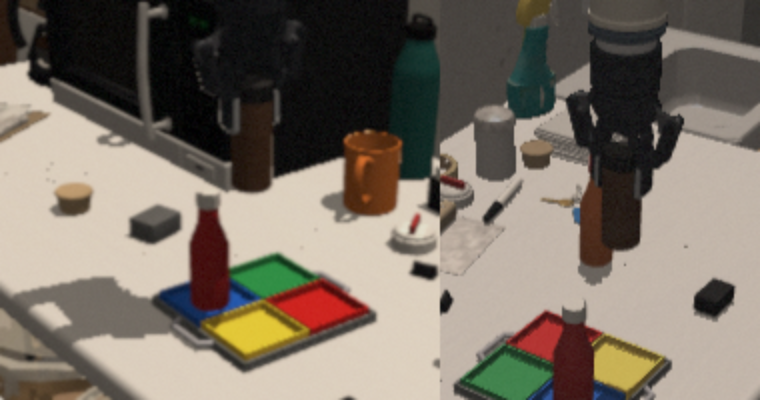

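Jar held upright above the yellow insert. The bottle is undisturbed at (208,265) in the crop.

Request:
arm_command --steps '[{"linear": [0.1, -0.3, -3], "twist": [0, 0, 0]}, {"linear": [0.1, -0.3, -7], "twist": [0, 0, 0]}, {"linear": [0.1, -0.3, -11], "twist": [0, 0, 0]}, {"linear": [0.1, -0.3, -14.5], "twist": [0, 0, 0]}, {"linear": [0.1, -0.3, -17], "twist": [0, 0, 0]}]'

```text
time_s: 9.8
eef_pos: [0.4344, -0.0508, 0.0955]
tcp_rot: [0.712, 0.703, -0.0, -0.001]
ft_force: [-0.2, 0.1, -3.2]
gripper_width: 0.044
finger_force: 52.5
```

Request:
arm_command --steps '[{"linear": [0, 0, -0.5], "twist": [0, 0, 0]}, {"linear": [0, 0, -0.9], "twist": [0, 0, 0]}, {"linear": [0, 0, -1.2], "twist": [0, 0, 0]}, {"linear": [0, 0, -1.4], "twist": [0, 0, 0]}, {"linear": [0, 0, -1.4], "twist": [0, 0, 0]}]'

```text
time_s: 10.3
eef_pos: [0.4361, -0.0521, 0.084]
tcp_rot: [0.712, 0.702, 0.0, 0.001]
ft_force: [0.4, 0.2, -2.9]
gripper_width: 0.0437
finger_force: 52.5
```

Request:
arm_command --steps '[{"linear": [0, 0, -0.1], "twist": [0, 0, 0]}, {"linear": [0, 0, -0.2], "twist": [0, 0, 0]}, {"linear": [0, 0, -0.25], "twist": [0, 0, 0]}, {"linear": [0, 0, -0.25], "twist": [0, 0, 0]}]'

```text
time_s: 10.7
eef_pos: [0.4359, -0.0522, 0.0814]
tcp_rot: [0.712, 0.702, 0.0, 0.0]
ft_force: [-2.2, 0.2, 6.7]
gripper_width: 0.0438
finger_force: 53.6
```

Request:
arm_command --steps '[{"linear": [0, 0, 0.1], "twist": [0, 0, 0]}, {"linear": [0, 0, 0.1], "twist": [0, 0, 0]}, {"linear": [0, 0, 0.1], "twist": [0, 0, 0]}, {"linear": [0, 0, 0.1], "twist": [0, 0, 0]}, {"linear": [0, 0, 0.1], "twist": [0, 0, 0]}]' --hand 7.5

```text
time_s: 11.2
eef_pos: [0.4355, -0.0521, 0.0817]
tcp_rot: [0.712, 0.702, -0.0, -0.0]
ft_force: [-0.3, -0.4, -0.7]
gripper_width: 0.0752
finger_force: 0.0
```

Request:
arm_command --steps '[{"linear": [0, 0, 1.5], "twist": [0, 0, 0]}, {"linear": [0, 0, 5], "twist": [0, 0, 0]}, {"linear": [0, 0, 9], "twist": [0, 0, 0]}, {"linear": [0, 0, 13], "twist": [0, 0, 0]}, {"linear": [0, 0, 16.5], "twist": [0, 0, 0]}]'

```text
time_s: 11.7
eef_pos: [0.4355, -0.0521, 0.2488]
tcp_rot: [0.712, 0.702, 0.0, 0.0]
ft_force: [0.1, 0.1, 0.1]
gripper_width: 0.0749
finger_force: 0.0
```

Request:
arm_command --steps '[{"linear": [0, 4, 0], "twist": [0, 0, -0.13]}, {"linear": [0, 8, 0], "twist": [0, 0, -0.26]}, {"linear": [0, 12, 0], "twist": [0, 0, -0.39]}, {"linear": [0, 16, 0], "twist": [0, 0, -0.52]}, {"linear": [0.2, 20.5, 0], "twist": [0, 0, -0.65]}]' --hand 8.5

```text
time_s: 12.2
eef_pos: [0.4371, 0.1531, 0.2469]
tcp_rot: [0.9, 0.437, 0.0, 0.0]
ft_force: [0.5, -0.1, 0.8]
gripper_width: 0.0853
finger_force: 0.0
```

Request:
arm_command --steps '[{"linear": [0.5, 4.5, 0], "twist": [0, 0, -0.13]}, {"linear": [1, 9, 0], "twist": [0, 0, -0.26]}, {"linear": [1.5, 13.5, 0], "twist": [0, 0, -0.39]}, {"linear": [1.9, 18, 0], "twist": [0, 0, -0.52]}, {"linear": [2.1, 22, 0], "twist": [0, 0, -0.57]}]'

```text
time_s: 12.7
eef_pos: [0.4584, 0.374, 0.2466]
tcp_rot: [0.986, 0.167, 0.0, -0.0]
ft_force: [0.3, 0.5, 0.1]
gripper_width: 0.085
finger_force: 0.0
```

Request:
arm_command --steps '[{"linear": [0, 2.3, -2], "twist": [0, 0, 0]}, {"linear": [0, 2.3, -5], "twist": [0, 0, 0]}, {"linear": [0, 2.3, -8], "twist": [0, 0, 0]}, {"linear": [0, 2.3, -10], "twist": [0, 0, 0]}, {"linear": [0, 2.3, -10], "twist": [0, 0, 0]}]'

```text
time_s: 13.2
eef_pos: [0.4568, 0.3934, 0.1437]
tcp_rot: [0.986, 0.169, -0.002, 0.001]
ft_force: [-0.1, -0.9, -0.4]
gripper_width: 0.085
finger_force: 0.0
```

```bash
python3 - <<'E'
from h import *
o=arm.get_obs();print(o["time_s"],o["eef_pos"],o["tcp_rot"],o["gripper_width"])
n="wrist";c=cams.calibration(n);np.savez("wc.npz",**c);w=cams.get_image(n)[:,:,::-1]
out=np.zeros((480,800,3),np.uint8);out[:,:560]=w[:,40:600]
out[:240,560:]=cv2.resize(cams.get_image("side")[:,:,::-1][180:300,270:390],(240,240))
out[240:,560:]=cv2.resize(cams.get_image("scene")[:,:,::-1][160:290,240:370],(240,240))
cv2.imwrite("pics/w4.png",out)
E
```

```text
13.2 [0.45679418 0.39342382 0.14365201] [ 0.98558321  0.16916713 -0.00246313  0.00146942] 0.08503668258684481
```

View pics/w4.png

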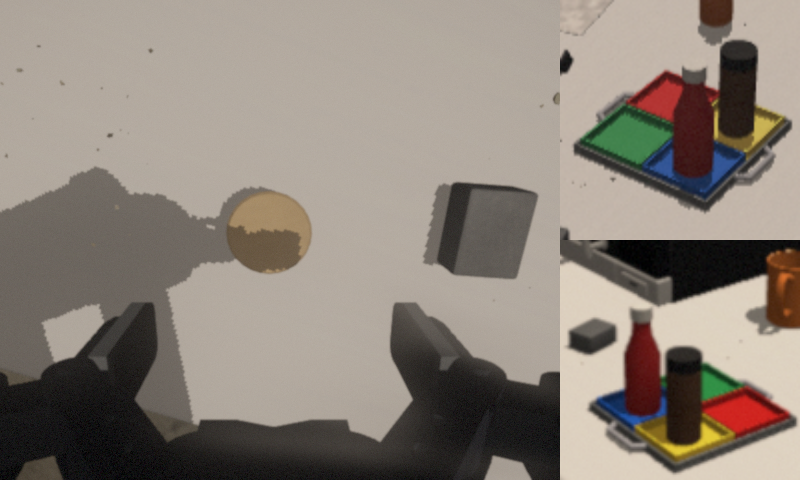

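Jar stands in yellow and bottle in blue. The cup lid is centred at (309,232) full-image; grey box top corners are near (513,188),(577,193),(557,278),(497,274).

```bash
python3 - <<'E'
from h import *
c=dict(np.load("wc.npz"));P=lambda uv,z:plane("wrist",uv,z,c)
q=P([(267,232),(351,232)],.032);print("cup",P([(309,232)],.032),np.ptp(q,0))
q=P([(513,188),(577,193),(557,278),(497,274)],.03);d=q[0]-q[3]+q[1]-q[2];print("box",q.mean(0),np.degrees(np.arctan2(d[1],d[0])))
print(arm.get_obs()["eef_pos"])
E
```

```text
cup [[0.45887927 0.39711962]] [0.01790001 0.05075358]
box [0.50558512 0.25786711] 16.72518210242854
[0.45906853 0.39510888 0.14777765]
```

Request:
arm_command --steps '[{"linear": [0, 0.2, -3], "twist": [0, 0, 0]}, {"linear": [0, 0.2, -7], "twist": [0, 0, 0]}, {"linear": [0, 0.2, -10.5], "twist": [0, 0, 0]}, {"linear": [0, 0.2, -12.5], "twist": [0, 0, 0]}, {"linear": [0, 0.2, -13.2], "twist": [0, 0, 0]}]'

```text
time_s: 13.85
eef_pos: [0.4584, 0.3965, 0.014]
tcp_rot: [0.986, 0.169, -0.0, 0.0]
ft_force: [0.1, 0.8, 1.0]
gripper_width: 0.085
finger_force: 0.0
```

Request:
arm_command --steps '[{"linear": [0, 0, 0], "twist": [0, 0, 0]}, {"linear": [0, 0, 0], "twist": [0, 0, 0]}, {"linear": [0, 0, 0], "twist": [0, 0, 0]}, {"linear": [0, 0, 0], "twist": [0, 0, 0]}, {"linear": [0, 0, 0], "twist": [0, 0, 0]}]' --hand 4.5 --grip_force 40

```text
time_s: 14.35
eef_pos: [0.4597, 0.3975, 0.0172]
tcp_rot: [0.986, 0.169, 0.001, -0.001]
ft_force: [0.3, -2.2, 6.7]
gripper_width: 0.0525
finger_force: 40.6
```

Request:
arm_command --steps '[{"linear": [0, 0, 1], "twist": [0, 0, 0]}, {"linear": [0, 0, 4], "twist": [0, 0, 0]}, {"linear": [0, 0, 8], "twist": [0, 0, 0]}, {"linear": [0, 0, 10], "twist": [0, 0, 0]}, {"linear": [0, 0, 10], "twist": [0, 0, 0]}]'

```text
time_s: 14.85
eef_pos: [0.4606, 0.3986, 0.1198]
tcp_rot: [0.986, 0.169, 0.003, -0.002]
ft_force: [-0.0, -0.1, 0.2]
gripper_width: 0.052
finger_force: 42.0
```

```bash
python3 - <<'E'
from h import *
a=cams.get_image("side")[:,:,::-1][200:380,160:320];o=arm.get_obs();print(o["time_s"],o["eef_pos"],o["gripper_width"],o["finger_force"])
cv2.imwrite("pics/g4.png",cv2.resize(np.hstack([a,cams.get_image("scene")[:,:,::-1][100:280,140:300]]),None,fx=2.4,fy=2.4))
E
```

```text
14.9 [0.45967695 0.39781143 0.11770197] 0.05216943285373916 41.946104667149484
```

View pics/g4.png

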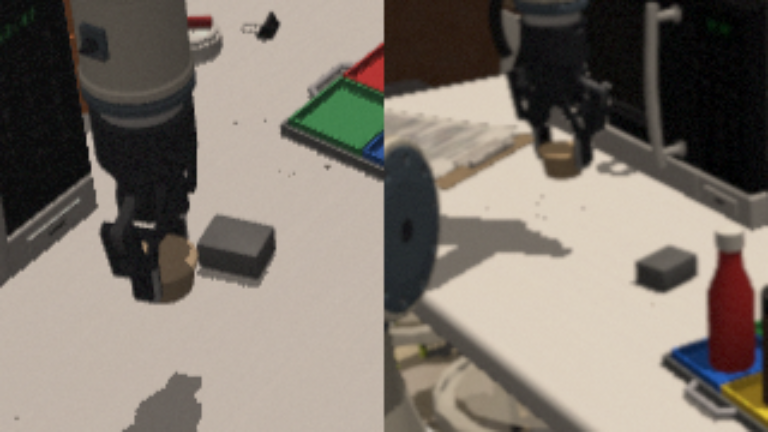

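Cup held upright between the fingers in both crops (width 52 mm), with the grey box untouched. Moving to green.

Request:
arm_command --steps '[{"linear": [1.2, -3, 0], "twist": [0, 0, 0]}, {"linear": [2.6, -7, 0], "twist": [0, 0, 0]}, {"linear": [4, -11, 0], "twist": [0, 0, 0]}, {"linear": [5.4, -15, 0], "twist": [0, 0, 0]}, {"linear": [6.5, -19, 0], "twist": [0, 0, 0]}]'

```text
time_s: 15.45
eef_pos: [0.5232, 0.2049, 0.1137]
tcp_rot: [0.986, 0.169, -0.001, 0.0]
ft_force: [-0.2, 0.1, -1.0]
gripper_width: 0.052
finger_force: 42.0
```

Request:
arm_command --steps '[{"linear": [0.7, -4, 0], "twist": [0, 0, 0]}, {"linear": [0.7, -8, 0], "twist": [0, 0, 0]}, {"linear": [0.7, -12, 0], "twist": [0, 0, 0]}, {"linear": [0.7, -15, 0], "twist": [0, 0, 0]}, {"linear": [0.7, -17, 0], "twist": [0, 0, 0]}]'

```text
time_s: 15.95
eef_pos: [0.5294, 0.0346, 0.1137]
tcp_rot: [0.986, 0.168, -0.001, -0.0]
ft_force: [0.5, -0.6, -1.2]
gripper_width: 0.0519
finger_force: 42.0
```

Request:
arm_command --steps '[{"linear": [0, 0, -1], "twist": [0, 0, 0]}, {"linear": [0, 0, -3], "twist": [0, 0, 0]}, {"linear": [0, 0, -5], "twist": [0, 0, 0]}, {"linear": [0, 0, -6], "twist": [0, 0, 0]}, {"linear": [0, 0, -6], "twist": [0, 0, 0]}]'

```text
time_s: 16.45
eef_pos: [0.5289, 0.0372, 0.0527]
tcp_rot: [0.986, 0.169, -0.002, -0.0]
ft_force: [-0.3, 0.1, 0.3]
gripper_width: 0.0523
finger_force: 42.0
```

```bash
python3 - <<'E'
from h import *
a=cams.get_image("side")[:,:,::-1][160:300,270:400];o=arm.get_obs();print(o["time_s"],o["eef_pos"],o["gripper_width"],o["finger_force"])
cv2.imwrite("pics/g5.png",cv2.resize(np.hstack([a,cams.get_image("scene")[:,:,::-1][150:290,240:370]]),None,fx=3,fy=3))
E
```

```text
16.5 [0.52977244 0.03723467 0.05386038] 0.05227571271056549 41.97209633421153
```

View pics/g5.png

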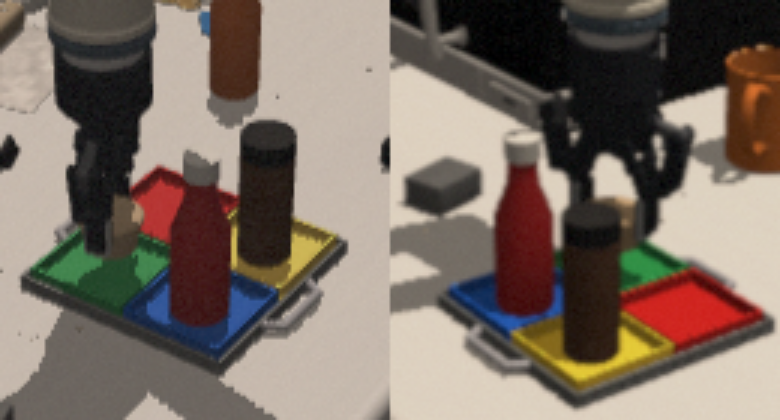

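Cup hangs just above green, clear of the bottle. Lowering the last 29 mm.

Request:
arm_command --steps '[{"linear": [0.2, 0, -0.8], "twist": [0, 0, 0]}, {"linear": [0.2, 0, -1.6], "twist": [0, 0, 0]}, {"linear": [0.2, 0, -2.3], "twist": [0, 0, 0]}, {"linear": [0.2, 0, -2.7], "twist": [0, 0, 0]}, {"linear": [0.2, 0, -2.7], "twist": [0, 0, 0]}]'

```text
time_s: 17.05
eef_pos: [0.532, 0.0367, 0.0271]
tcp_rot: [0.986, 0.169, -0.001, -0.0]
ft_force: [0.0, 0.4, -0.1]
gripper_width: 0.052
finger_force: 42.0
```

Request:
arm_command --steps '[{"linear": [0, 0, -0.1], "twist": [0, 0, 0]}, {"linear": [0, 0, -0.2], "twist": [0, 0, 0]}, {"linear": [0, 0, -0.25], "twist": [0, 0, 0]}, {"linear": [0, 0, -0.25], "twist": [0, 0, 0]}]'

```text
time_s: 17.45
eef_pos: [0.5326, 0.0367, 0.0254]
tcp_rot: [0.986, 0.169, 0.0, 0.0]
ft_force: [-0.6, -0.1, 0.4]
gripper_width: 0.0519
finger_force: 42.0
```

Request:
arm_command --steps '[{"linear": [0, 0, -0.05], "twist": [0, 0, 0]}, {"linear": [0, 0, -0.1], "twist": [0, 0, 0]}, {"linear": [0, 0, -0.15], "twist": [0, 0, 0]}, {"linear": [0, 0, -0.15], "twist": [0, 0, 0]}]'

```text
time_s: 17.85
eef_pos: [0.5326, 0.0367, 0.0251]
tcp_rot: [0.986, 0.169, 0.0, 0.0]
ft_force: [-5.4, -0.5, 17.3]
gripper_width: 0.0519
finger_force: 43.1
```

Request:
arm_command --steps '[{"linear": [0, 0, 0.15], "twist": [0, 0, 0]}, {"linear": [0, 0, 0.15], "twist": [0, 0, 0]}, {"linear": [0, 0, 0.15], "twist": [0, 0, 0]}, {"linear": [0, 0, 0.15], "twist": [0, 0, 0]}, {"linear": [0, 0, 0.15], "twist": [0, 0, 0]}]' --hand 7.2

```text
time_s: 18.35
eef_pos: [0.5325, 0.0367, 0.0251]
tcp_rot: [0.986, 0.169, -0.0, -0.0]
ft_force: [-0.0, -0.1, -0.5]
gripper_width: 0.0719
finger_force: 0.0
```

Request:
arm_command --steps '[{"linear": [0, 0, 1], "twist": [0, 0, 0]}, {"linear": [0, 0, 4], "twist": [0, 0, 0]}, {"linear": [0, 0, 8], "twist": [0, 0, 0]}, {"linear": [0, 0, 12], "twist": [0, 0, 0]}, {"linear": [0, 2, 14], "twist": [0, 0, 0]}]'

```text
time_s: 18.85
eef_pos: [0.5339, 0.0558, 0.1693]
tcp_rot: [0.986, 0.168, 0.002, 0.0]
ft_force: [0.9, -0.4, -0.5]
gripper_width: 0.072
finger_force: 0.0
```

Request:
arm_command --steps '[{"linear": [-0.5, 4, 0], "twist": [0, 0, -0.03]}, {"linear": [-1, 8, 0], "twist": [0, 0, -0.05]}, {"linear": [-1.5, 12, 0], "twist": [0, 0, -0.05]}, {"linear": [-2, 16, 0], "twist": [0, 0, -0.05]}, {"linear": [-2.6, 20, 0], "twist": [0, 0, -0.05]}]' --hand 7.5

```text
time_s: 19.35
eef_pos: [0.5062, 0.2584, 0.1662]
tcp_rot: [0.99, 0.144, 0.0, -0.0]
ft_force: [0.8, -0.4, -0.6]
gripper_width: 0.0749
finger_force: 0.0
```

Request:
arm_command --steps '[{"linear": [0, 0, -1], "twist": [0, 0, 0]}, {"linear": [0, 0, -2], "twist": [0, 0, 0]}, {"linear": [0, 0, -2], "twist": [0, 0, 0]}, {"linear": [0, 0, -2], "twist": [0, 0, 0]}, {"linear": [0, 0, -2], "twist": [0, 0, 0]}]'

```text
time_s: 19.85
eef_pos: [0.5069, 0.2558, 0.1455]
tcp_rot: [0.99, 0.144, 0.0, 0.0]
ft_force: [0.5, 0.2, 0.7]
gripper_width: 0.0749
finger_force: 0.0
```

```bash
python3 - <<'E'
from h import *
o=arm.get_obs();print(o["time_s"],o["eef_pos"],o["tcp_rot"],o["gripper_width"],o["joint_positions"].round(2))
n="wrist";c=cams.calibration(n);np.savez("wc.npz",**c);w=cams.get_image(n)[:,:,::-1]
out=np.zeros((480,800,3),np.uint8);out[:,:560]=w[:,80:640]
out[:240,560:]=cv2.resize(cams.get_image("side")[:,:,::-1][180:300,270:390],(240,240))
out[240:,560:]=cv2.resize(cams.get_image("scene")[:,:,::-1][160:290,240:370],(240,240))
cv2.imwrite("pics/w5.png",out)
E
```

```text
19.85 [0.50689968 0.25578615 0.14553428] [9.89624739e-01 1.43676277e-01 3.49138931e-05 4.04311739e-05] 0.07494168632873399 [ 0.46  0.37  1.84 -0.    0.93  1.75]
```

View pics/w5.png

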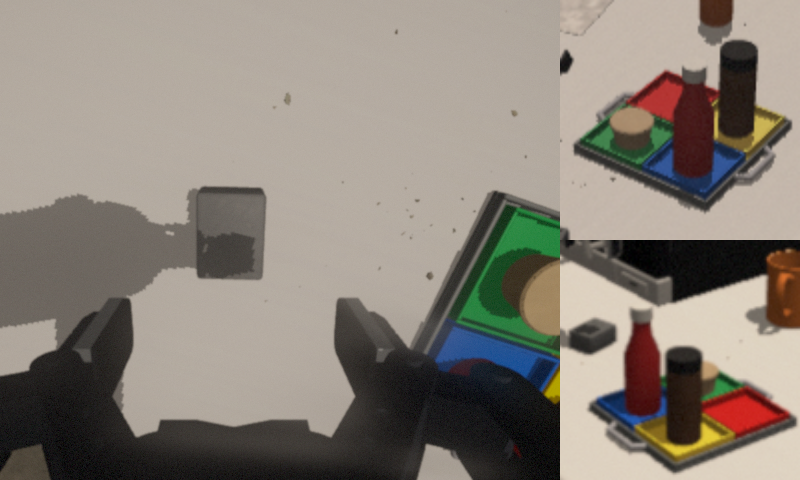

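Cup sits flat in green. The grey box top is centred near (310,235), aligned with the jaws.

```bash
python3 - <<'E'
from h import *
c=dict(np.load("wc.npz"))
q=plane("wrist",[(279,192),(345,193),(343,279),(277,278)],.03,c);d=q[0]-q[3]+q[1]-q[2];print("box",q.mean(0),np.degrees(np.arctan2(d[1],d[0])),np.linalg.norm(np.diff(q,axis=0),axis=1))
E
```

```text
box [0.50595555 0.25737881] 15.117521622374262 [0.04179967 0.05828125 0.04443432]
```

Request:
arm_command --steps '[{"linear": [-0.1, 0.15, -3], "twist": [0, 0, 0]}, {"linear": [-0.1, 0.15, -7], "twist": [0, 0, 0]}, {"linear": [-0.1, 0.15, -10.5], "twist": [0, 0, 0]}, {"linear": [-0.1, 0.15, -12.3], "twist": [0, 0, 0]}, {"linear": [-0.1, 0.15, -13], "twist": [0, 0, 0]}]'

```text
time_s: 20.5
eef_pos: [0.5045, 0.2575, 0.0134]
tcp_rot: [0.99, 0.144, -0.001, 0.0]
ft_force: [0.0, -0.1, 0.6]
gripper_width: 0.0753
finger_force: 0.0
```

Request:
arm_command --steps '[{"linear": [0, 0, 0], "twist": [0, 0, 0]}, {"linear": [0, 0, 0], "twist": [0, 0, 0]}, {"linear": [0, 0, 0], "twist": [0, 0, 0]}, {"linear": [0, 0, 0], "twist": [0, 0, 0]}, {"linear": [0, 0, 0], "twist": [0, 0, 0]}]' --hand 4 --grip_force 40

```text
time_s: 21.0
eef_pos: [0.5065, 0.2587, 0.0166]
tcp_rot: [0.99, 0.144, 0.001, -0.0]
ft_force: [-0.3, -0.8, 7.3]
gripper_width: 0.0443
finger_force: 41.9
```

Request:
arm_command --steps '[{"linear": [0, 0, 1], "twist": [0, 0, 0]}, {"linear": [0, 0, 4], "twist": [0, 0, 0]}, {"linear": [0, 0, 8], "twist": [0, 0, 0]}, {"linear": [0, 0, 12], "twist": [0, 0, 0]}, {"linear": [0, 0, 12], "twist": [0, 0, 0]}]'

```text
time_s: 21.5
eef_pos: [0.5086, 0.2598, 0.1414]
tcp_rot: [0.99, 0.144, 0.004, -0.001]
ft_force: [1.1, -0.0, -1.8]
gripper_width: 0.0441
finger_force: 41.0
```

Box held (44 mm, 41 N). Carrying to red, turning to the tray's yaw.

Request:
arm_command --steps '[{"linear": [0.8, -3, 0], "twist": [0, 0, -0.08]}, {"linear": [1.6, -7, 0], "twist": [0, 0, -0.16]}, {"linear": [2.2, -11, 0], "twist": [0, 0, -0.24]}, {"linear": [2.2, -15, 0], "twist": [0, 0, -0.32]}, {"linear": [2.2, -19, 0], "twist": [0, 0, -0.32]}]'

```text
time_s: 22.0
eef_pos: [0.5271, 0.0667, 0.1353]
tcp_rot: [1.0, -0.016, -0.0, 0.0]
ft_force: [0.9, 0.6, -0.7]
gripper_width: 0.0443
finger_force: 40.9
```

Request:
arm_command --steps '[{"linear": [0, -4, 0], "twist": [0, 0, 0]}, {"linear": [0, -8, 0], "twist": [0, 0, 0]}, {"linear": [0, -11, 0], "twist": [0, 0, 0]}, {"linear": [0, -12.4, 0], "twist": [0, 0, 0]}, {"linear": [0, -12.4, 0], "twist": [0, 0, 0]}]'

```text
time_s: 22.5
eef_pos: [0.5273, -0.0571, 0.1353]
tcp_rot: [1.0, -0.016, -0.0, 0.0]
ft_force: [0.6, 0.5, -0.8]
gripper_width: 0.044
finger_force: 41.0
```

Request:
arm_command --steps '[{"linear": [0, 0, -2], "twist": [0, 0, 0]}, {"linear": [0, 0, -5], "twist": [0, 0, 0]}, {"linear": [0, 0, -7], "twist": [0, 0, 0]}, {"linear": [0, 0, -8], "twist": [0, 0, 0]}, {"linear": [0, 0, -8], "twist": [0, 0, 0]}]'

```text
time_s: 23.0
eef_pos: [0.5266, -0.0547, 0.0542]
tcp_rot: [1.0, -0.015, -0.001, -0.0]
ft_force: [-0.3, 0.3, 0.1]
gripper_width: 0.044
finger_force: 41.0
```

```bash
python3 - <<'E'
from h import *
a=cams.get_image("side")[:,:,::-1][160:300,270:400];o=arm.get_obs();print(o["time_s"],o["eef_pos"],o["tcp_rot"],o["gripper_width"],o["finger_force"])
cv2.imwrite("pics/g6.png",cv2.resize(np.hstack([a,cams.get_image("scene")[:,:,::-1][150:290,240:370]]),None,fx=3,fy=3))
E
```

```text
23.05 [ 0.5273818  -0.05500214  0.05514477] [ 9.99890748e-01 -1.47730833e-02 -4.86107758e-04 -1.03931554e-04] 0.04437943021863978 41.02625548839569
```

View pics/g6.png

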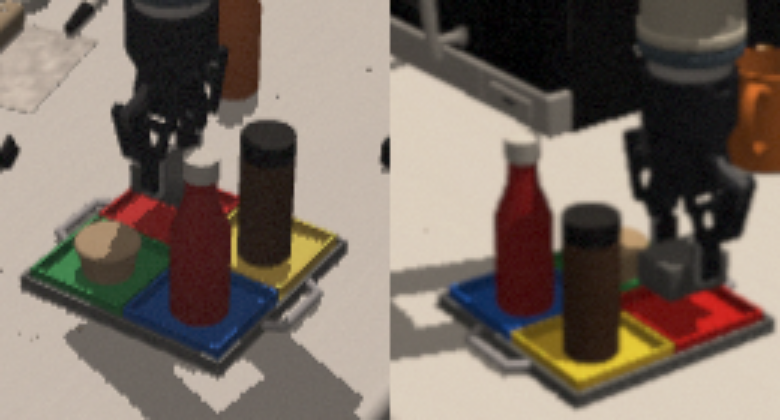

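Box is level over red, clear of cup and jar. Lowering.

Request:
arm_command --steps '[{"linear": [0.1, 0, -0.8], "twist": [0, 0, 0]}, {"linear": [0.1, 0, -1.6], "twist": [0, 0, 0]}, {"linear": [0.1, 0, -2.4], "twist": [0, 0, 0]}, {"linear": [0.1, 0, -2.8], "twist": [0, 0, 0]}, {"linear": [0.1, 0, -2.8], "twist": [0, 0, 0]}]'

```text
time_s: 23.6
eef_pos: [0.5279, -0.0557, 0.0265]
tcp_rot: [1.0, -0.015, -0.001, -0.0]
ft_force: [-0.2, -0.9, -0.8]
gripper_width: 0.0442
finger_force: 41.0
```

Request:
arm_command --steps '[{"linear": [0, 0, -0.1], "twist": [0, 0, 0]}, {"linear": [0, 0, -0.2], "twist": [0, 0, 0]}, {"linear": [0, 0, -0.3], "twist": [0, 0, 0]}, {"linear": [0, 0, -0.3], "twist": [0, 0, 0]}]'

```text
time_s: 24.0
eef_pos: [0.5287, -0.0558, 0.0246]
tcp_rot: [1.0, -0.015, 0.0, 0.0]
ft_force: [-1.3, 0.2, 3.5]
gripper_width: 0.0444
finger_force: 41.4
```

Contact at the expected height. Releasing, rising and checking.

Request:
arm_command --steps '[{"linear": [0, 0, 0], "twist": [0, 0, 0]}, {"linear": [0, 0, 0], "twist": [0, 0, 0]}, {"linear": [0, 0, 0], "twist": [0, 0, 0]}, {"linear": [0, 0, 0], "twist": [0, 0, 0]}, {"linear": [0, 0, 0], "twist": [0, 0, 0]}]' --hand 6

```text
time_s: 24.5
eef_pos: [0.5285, -0.0557, 0.0243]
tcp_rot: [1.0, -0.015, -0.0, -0.0]
ft_force: [-0.3, 0.2, -0.1]
gripper_width: 0.06
finger_force: 0.0
```

Request:
arm_command --steps '[{"linear": [0, 0, 1], "twist": [0, 0, 0]}, {"linear": [0, 0, 4], "twist": [0, 0, 0]}, {"linear": [0, 0, 8], "twist": [0, 0, 0]}, {"linear": [0, 0, 12], "twist": [0, 0, 0]}, {"linear": [0, 0, 16], "twist": [0, 0, 0]}]'

```text
time_s: 25.0
eef_pos: [0.5282, -0.0557, 0.1866]
tcp_rot: [1.0, -0.015, 0.0, 0.0]
ft_force: [0.7, 0.4, 0.7]
gripper_width: 0.0598
finger_force: 0.0
```

Request:
arm_command --steps '[{"linear": [0, 0, 4], "twist": [0, 0, 0]}, {"linear": [0, 0, 8], "twist": [0, 0, 0]}, {"linear": [0, 0, 10], "twist": [0, 0, 0]}, {"linear": [0, 0, 10], "twist": [0, 0, 0]}, {"linear": [0, 0, 10], "twist": [0, 0, 0]}]'

```text
time_s: 25.5
eef_pos: [0.5283, -0.0557, 0.2846]
tcp_rot: [1.0, -0.015, 0.0, 0.0]
ft_force: [-0.1, -0.2, -0.6]
gripper_width: 0.06
finger_force: 0.0
```

```bash
python3 - <<'E'
from h import *
o=arm.get_obs();print(o["time_s"],o["eef_pos"],o["gripper_width"])
a=cams.get_image("side")[:,:,::-1][110:300,270:430];b=cams.get_image("scene")[:,:,::-1][150:340,240:480]
cv2.imwrite("pics/fin.png",cv2.resize(np.hstack([a,b]),None,fx=2,fy=2))
E
```

```text
25.5 [ 0.52827587 -0.0557177   0.2845977 ] 0.060039174050620175
```

View pics/fin.png

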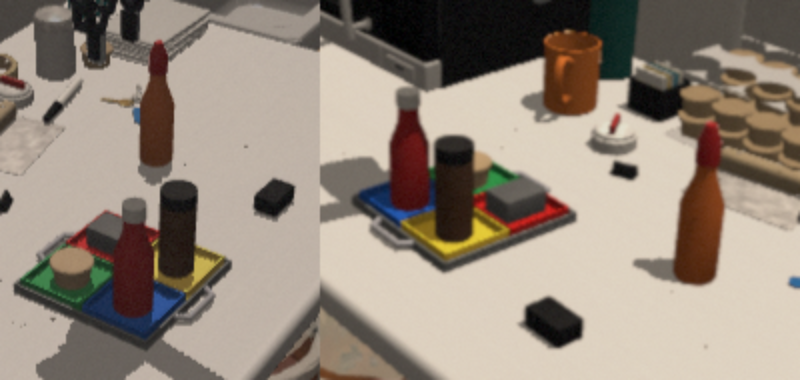

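Both views show all four things upright in their own inserts, and the orange bottle and black box still standing where they were.

```bash
python3 -c "
from rig import arm
print(arm.job_done())"
```

```text
the job is handed in; nothing more can be done
None
```

The caddy is made up in the order asked and handed in at about 26 s: the red bottle is in blue, the jar in yellow, the cup in green and the grey box flat in red, with the orange bottle and black box left untouched.

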